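Set a swing-washer clamp a quarter turn off tight

TASK

On the clamping fixture, swing the slotted washer fully home around the stud, under the knurled nut. Then screw the nut down clockwise until it bottoms out on the washer, back it off a quarter turn so that the white part can still be shifted, and finish with the gripper still holding the nut there, without letting go. Leave everything else on the bench where it is.

Things in the scene. Friction and masses are not known exactly. Their poses are not given: they have to be found in the camera images.
- fixture: The clamping fixture, fixed to the bench: an aluminium plate (160 x 150 x 20 mm) carrying a white plastic block (90 x 70 mm, its top 62 mm above the bench) with an upright 16 mm steel stud through its middle. Origin on the bench on the stud's axis, z up. The washer's pivot is on its -y side. The stud ends 120 mm above the bench.
- swing_washer (a joint): Angle (rad) of the flat steel swing washer about its upright pivot: 0 = fully home against its stop, the U slot around the stud; it grows as the washer swings out, turning clockwise seen from above, up to 1.65. It stays where it is left (friction about 0.05 N m, i.e. about 1 N at the handle). It is 8 mm thick, its top 70 mm above the bench; the pivot screw's head stands 4 mm above that.
- washer_pivot (a point): On the washer's pivot axis, at the washer's top face, 70 mm above the bench and 65 mm from the stud's axis towards the fixture's -y.
- handle_grip (a point): Where to grip the upright black handle (14 mm thick, 40 mm tall) on the tail of the washer, 60 mm from the pivot on the side opposite the slot: a point on the handle's axis 26 mm above the tail's top and 14 mm below the handle's top. With the washer home the handle is 125 mm from the stud, towards the fixture's -y. The washer can turn about the handle's axis within a gripper's hold.
- nut (a joint): Turn (rad) of the knurled steel nut on the stud: 0 = bottomed out on the washer (a hard stop); it grows as the nut is unscrewed, anticlockwise seen from above, up to 4.5 (a stop). It starts on the thread, 2.2 to 3.4 above the stop. The thread lifts it 1.59 mm per rad (10 mm a turn). It turns against a small friction of 0.06 N m and stays where it is left.
- nut_grip (a point): On the axis of the knurled nut (36 mm diameter, 40 mm tall), 28 mm above its underside and 12 mm below its top, where it can be gripped from above across its diameter; it rises and turns with the nut. When the nut is bottomed out this point is 98 mm above the bench. A short black groove on the nut's top face points along this point's +y; at 0 it points to the fixture's +y (away from the washer's pivot).
- spare_nut: A loose spare knurled nut of the same shape (36 x 40 mm) standing on the bench beside the fixture; leave alone. Origin at its underside.
- spare_block: A loose white plastic block, 90 x 70 x 42 mm, on the bench; leave alone. Origin at its underside.
- tape_roll: A roll of yellow tape lying flat, 100 mm across, 25 mm tall; leave alone. Origin at its underside.
- deburrer: A screwdriver-like hand deburring tool lying on the bench; leave alone. Origin at its underside, x along it.
- t_key: A T-handled hex key lying on the bench, 18 mm thick grip 90 mm long, shank 120 mm; leave alone. Origin at its underside at the middle of the grip.
- drill_pot: A black pot of drill bits, 60 mm across, about 120 mm tall in all; leave alone. Origin at its underside.

How it is judged:
By the outcome, as a careful person would: the job done as asked, in the order asked, and still so for the second after the job is handed in, while the arm keeps its last pose, push and grip.
It also fails if it takes over 64 s, if anything falls off the work surface, if the arm or the gripper's body presses on something with over 40 N, if the wrist force passes 120 N, or if a joint passes its speed limit or range.

ROBOT

A 6-joint arm with a two-finger parallel gripper is mounted at the origin on the work surface. World frame = base frame: x ahead of the robot, y to its left, z up, the work surface at z = 0. Lengths are in m, angles in degrees, forces in N, time in s.
With the tool pointing down it reaches from about 0.35 to 0.875 m from the base axis. Payload 4.2 kg.
Tool frame: the origin (TCP) lies at the very end of the fingers, on their centre line; the grasp point (between the pads) lies 19 mm behind it; z points along the fingers, y is the line along which they close (so a half turn about z gives the same grasp; the last joint's range is limited). The gripper opens to 87 mm and grips with 3 to 60 N. Pads are 19 mm wide; open, the fingers measure 117 mm over their backs; the gripper's body (75 mm by 190 mm) begins 51 mm behind the grasp point.
Start: joints at [-62.017, 22.042, 0.453, 0, -68.411, -14.817], TCP at [0.142, -0.609, 0.223] pointing down, gripper open.
Joint ranges: [-179.83, 179.83], [-69.29, 118.12], [-61.27, 80.66], [-181.25, 117.63], [-171.15, -9.14], [-177.46, 177.46]. Speed limits (degrees/s): [159.86, 159.86, 180, 180, 180, 180].

INTERFACE

Orientations are given as a 3x3 rotation matrix whose columns are the frame's x, y, z axes.
In Python, from station import sense, cams, r gives the robot as it stands. The module is installed in compiled form; this text tells all that it offers.
- The arm moves only by the tool step_arm, never from a script. Its argument "targets" is text: rows parted by semicolons, each of 4 numbers parted by spaces: the shift along the tool's x, y, z in cm, then the turn about the tool's z in degrees. In form: x y z turn; .... A call has 1 to 12 rows; each row shifts and turns the commanded pose from where the row before left it, along the tool's axes as they then stand; what a row does not reach is not made up. A row lasts 1/12 s, in which the tool goes at most 41.7 mm and 7.16 degrees, less where a joint would pass 70% of its speed; a pose out of reach is approached as far as the arm can. A call with a gripper value outside its range is refused whole. "claw" is the finger opening in cm, from 0 to 8.7, set as the call begins (left out, the last holds). The fingers move at their own pace and stop on an object; the grip force is fixed at half the most. Time passes only in rows, so rows that do not move let the fingers close. It gives the time, the measured TCP pose, the force, the opening and the grip force at its end, in the units of the state.
- sense(): the state, without advancing time (a new reading comes with each control period).
- cams.capture(name): name is "scene" or "top" or "wrist"; returns a dict with "frame" (420x560x3 uint8, blue, green, red), "vertical_fov" (degrees; the focal length in pixels is half the picture's height over the tangent of half this angle, whatever the lens; pixels are square), "cx", "cy" (the principal point, pixels), "eye" and "rotation" of the camera in the world; the wrist camera has in their place "tool_from_camera" (4x4, takes a point from camera to tool coordinates, whose origin is the TCP and whose axes are the flange's). Camera axes: x right, y down, z forward; pixel columns grow to the right and rows downward; lengths in m; the calibration is good to about 2 mm. A picture is of the moment at which its call begins: read the wrist's pose just before it. There is no depth.
- r.finish_job(): hands the job in; it is judged then, once.
The state is a dict: "time_s": time; "joints": joint angles; "joint_velocities": joint speeds; "effort": joint torques, N m; "tcp_pos": TCP position; "ee_rot": TCP orientation; "wrist_force": force on the tool from outside, world axes, zero at the start; "moment": the same for the moment, N m; "gripper_width": opening from 0.0 (shut) to 1.0 (fully open); "gripper_force": force on a finger pad.
Only numpy, scipy, OpenCV 4.12 (cv2) and the standard library are available. Lean on these libraries where they do the work, as an engineer would, in place of code of your own. Each camera call takes 0.05 s, during which the arm holds its last target. There are 200 camera calls.

## Working session

There is one attempt and no reset: what is moved stays moved. The work goes in short steps, Python scripts to look and compute and a tool call to move; the robot and the scene stay as the last step left them, time stands still between calls to the robot, and variables do not carry over. Pictures are saved under pics/ and viewed, at most 10 in all, crops included, and the job is handed in when it is done.

Besides the shell and the picture viewer there is one more tool, called after "Request:" as name(argument=value, ...), one argument or row to a line, values as JSON. step_arm: Moves the arm, as the interface text tells. Its arguments: {"type":"object","properties":{"targets":{"type":"string"},"claw":{"type":"number"}},"required":["targets"]}

```bash
mkdir -p pics
cat > h.py <<'E'
import numpy as np, cv2
from station import sense, cams, r
def cap(n,f=None):
    s=sense(); c=cams.capture(n)
    if f: cv2.imwrite('pics/'+f,c['frame'])
    if 'eye' in c: R=np.array(c['rotation']);e=np.array(c['eye'])
    else:
        T=np.array(c['tool_from_camera']);Rt=np.array(s['ee_rot'])
        R=Rt@T[:3,:3]; e=np.array(s['tcp_pos'])+Rt@T[:3,3]
    fl=c['frame'].shape[0]/2/np.tan(np.radians(c['vertical_fov']/2))
    return dict(im=c['frame'],R=R,e=e,f=fl,cx=c['cx'],cy=c['cy'])
def ray(c,u,v,z):
    d=c['R']@np.array([(u-c['cx'])/c['f'],(v-c['cy'])/c['f'],1]); return c['e']+d*(z-c['e'][2])/d[2]
def proj(c,p):
    q=c['R'].T@(np.array(p)-c['e']); return [c['cx']+c['f']*q[0]/q[2],c['cy']+c['f']*q[1]/q[2]]
E
python3 - <<'E'
from h import *
s=sense();print(s['time_s'],s['tcp_pos'],np.round(s['ee_rot'],3).tolist(),s['gripper_width'])
for n in('top','scene'):
    c=cap(n,n+'0.png');print(n,c['e'],np.round(c['R'],3).tolist(),c['f'],c['cx'],c['cy'])
E
```

```text
0.0 [ 0.14222472 -0.6079824   0.22145847] [[-0.974, -0.228, -0.001], [-0.228, 0.974, 0.002], [0.0, 0.002, -1.0]] 1.0014473559656472
top [ 4.45323005e-01 -3.85192683e-04  1.31827560e+00] [[-0.009, -0.996, 0.087], [-1.0, 0.009, 0.007], [-0.008, -0.087, -0.996]] 411.89833943083084 279.6992943399818 212.37070379935398
scene [1.41649688 0.20450872 0.76159153] [[-0.24, 0.582, -0.777], [0.971, 0.158, -0.182], [0.017, -0.798, -0.602]] 424.3425711938946 273.93873819447504 206.34333994590347
```

View pics/top0.png

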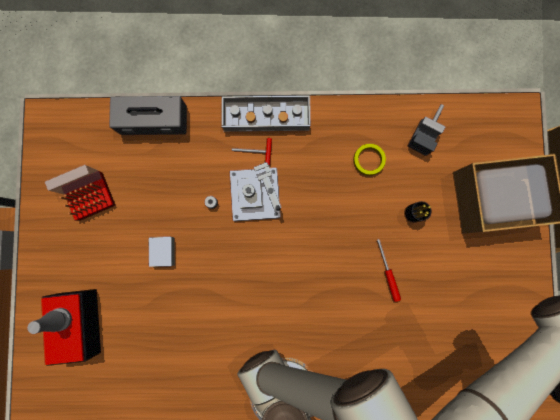

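View pics/scene0.png

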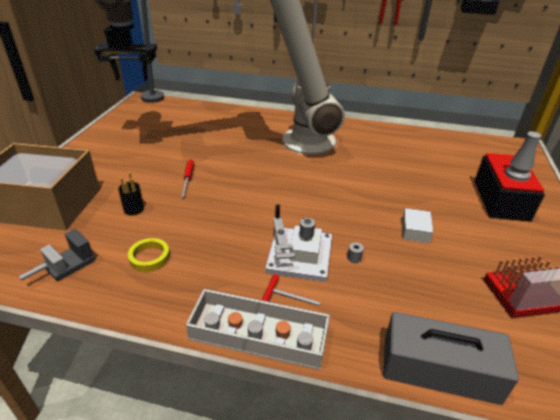

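Run:
```python
from h import *
a=cv2.imread('pics/top0.png')[150:235,195:295];b=cv2.imread('pics/scene0.png')[190:290,255:375]
a=cv2.resize(a,(600,510),interpolation=cv2.INTER_CUBIC)[:, :]
b=cv2.resize(b,None,fx=5,fy=5,interpolation=cv2.INTER_CUBIC)
cv2.imwrite('pics/a.png',a);cv2.imwrite('pics/b.png',b)
c=cap('top')
for u,v,z in[(249,190,.13),(278,211,.11),(256,195,.02)]:print(ray(c,u,v,z))
```

```text
[0.61521495 0.09659776 0.13      ]
[0.55484715 0.01290023 0.11      ]
[0.61470197 0.08335967 0.02      ]
```

View pics/a.png

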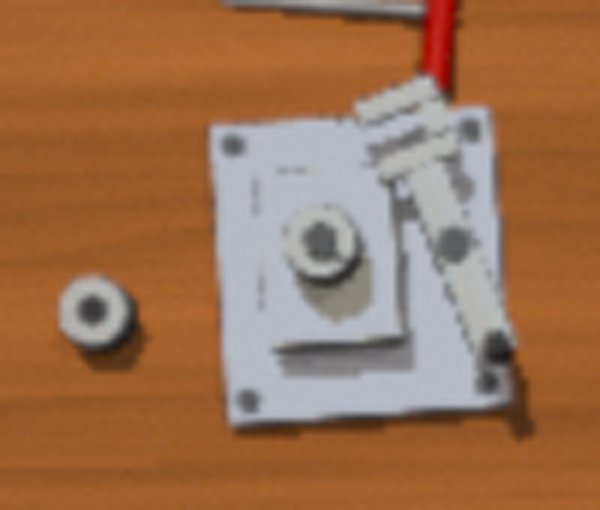

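View pics/b.png

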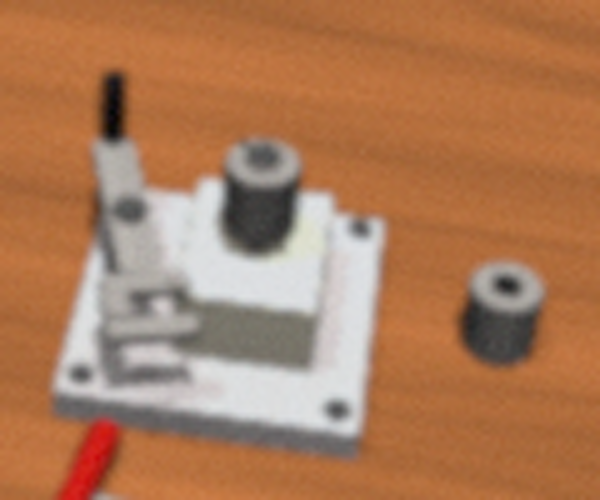

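Run:
```python
from h import *
t=cap('top');s=cap('scene')
A=lambda x,y:(195+x/6-.4,150+y/6-.4); B=lambda x,y:(255+x/5-.4,190+y/5-.4)
for n,a,b,z in[('stud',(321,240),(263,157),.12),('pivot',(455,243),(130,209),.074),('handle',(497,345),(115,75),.11)]:
    print(n,ray(t,*A(*a),z),ray(s,*B(*b),z))
P=[ray(t,*A(*p),.02) for p in[(210,125),(490,107),(510,400),(233,425)]]
print(np.mean(P,0)); 
for i in range(4):
    d=P[(i+1)%4]-P[i];print(np.linalg.norm(d),np.degrees(np.arctan2(d[1],d[0])))
x=sense();print(x['time_s'],x['tcp_pos'])
```

```text
stud [0.61785517 0.10005528 0.12      ] [0.62461118 0.10227079 0.12      ]
pivot [0.62227328 0.03581946 0.074     ] [0.62587162 0.03811083 0.074     ]
handle [0.56640687 0.0144743  0.11      ] [0.56628714 0.01524847 0.11      ]
[0.61950909 0.08742992 0.02      ]
0.14942381784845385 -86.85866750845615
0.1568328529820718 -176.60502858999817
0.1465403382771714 94.63886997110743
0.16070195262827527 4.434878465340682
0.25 [ 0.14232461 -0.60830335  0.22203537]
```

Request:
step_arm(
  targets="-2.77 2.55 -0.3 0;-2.77 2.55 -0.3 0;-2.77 2.55 -0.3 0;-2.77 2.55 -0.3 0;-2.77 2.55 -0.3 0;-2.77 2.55 -0.3 0;-2.77 2.55 -0.3 0;-2.77 2.55 -0.3 0;-2.77 2.55 -0.3 0;-2.77 2.55 -0.3 0",
)

```text
time_s: 1.08
tcp_pos: [0.3546, -0.2955, 0.2529]
ee_rot: [[-0.974, -0.228, 0.001], [-0.228, 0.974, -0.0], [-0.001, -0.0, -1.0]]
wrist_force: [0.2, -0.6, 0.8]
gripper_width: 1.002
gripper_force: 0.0
```

Request:
step_arm(
  targets="-2.77 2.55 0 0;-2.77 2.55 0 0;-2.77 2.55 0 0;-2.77 2.55 0 0;-2.77 2.55 0 0;-2.77 2.55 0 0;-2.77 2.55 0 0;-2.77 2.55 0 0;-2.77 2.55 0 0;-2.77 2.55 0 0",
)

```text
time_s: 1.92
tcp_pos: [0.5663, 0.016, 0.2526]
ee_rot: [[-0.974, -0.228, 0.0], [-0.228, 0.974, 0.0], [-0.0, 0.0, -1.0]]
wrist_force: [0.5, -1.4, 0.4]
gripper_width: 0.998
gripper_force: 0.0
```

Request:
step_arm(
  targets="0 0 0 -7;0 0 0 -7;0 0 0 -7;0 0 0 -7;0 0 0 -7;0 0 0 -7;0 0 0 -7;0 0 0 -7;0 0 0 -7;0 0 0 -7;0 0 0 -7;0 0 0 -7",
)

```text
time_s: 2.92
tcp_pos: [0.5655, 0.0142, 0.2524]
ee_rot: [[0.131, -0.991, -0.0], [-0.991, -0.131, 0.0], [-0.0, 0.0, -1.0]]
wrist_force: [-0.2, 0.5, 0.5]
gripper_width: 1.003
gripper_force: 0.0
```

Run:
```python
from h import *
c=cap('wrist','w1.png');s=sense();print(s['time_s'],s['tcp_pos'],s['joints'],np.round(s['ee_rot'],3).tolist())
for p in[(.62,.101,.12),(.624,.037,.074),(.566,.015,.11)]:print(proj(c,p))
```

```text
2.9667 [0.5655833  0.01426374 0.25242061] [ 1.78490703e+01  1.51291483e+01 -5.27083474e+00 -3.96847037e-03
 -6.96086117e+01 -1.01079060e+01] [[0.135, -0.991, -0.0], [-0.991, -0.135, 0.0], [-0.0, 0.0, -1.0]]
[np.float64(211.05441768468884), np.float64(281.2024498883344)]
[np.float64(220.5900632836469), np.float64(203.55061470777278)]
[np.float64(279.36005354399845), np.float64(198.49398575650685)]
```

View pics/w1.png

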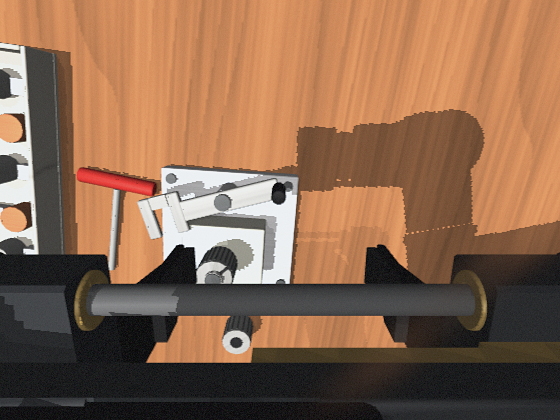

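Run:
```python
from h import *
c=cap('wrist');im=c['im']
cr=cv2.resize(im[165:300,150:310],None,fx=4.5,fy=4.4,interpolation=cv2.INTER_CUBIC);cv2.imwrite('pics/w1c.png',cr)
print(c['e'])
for u,v,z in[(279,187,.11),(279,200,.07),(223,202,.074)]:print(ray(c,u,v,z),proj(c,(.566,.015,z)))
```

```text
[ 0.57531081 -0.05975628  0.41466998]
[0.56783375 0.00445931 0.11      ] [np.float64(279.4495971028517), np.float64(198.4796130943794)]
[0.56502176 0.02648174 0.07      ] [np.float64(279.54904848096896), np.float64(189.10911943214276)]
[0.62169094 0.03528821 0.074     ] [np.float64(279.54009209744197), np.float64(189.95300653220343)]
```

View pics/w1c.png

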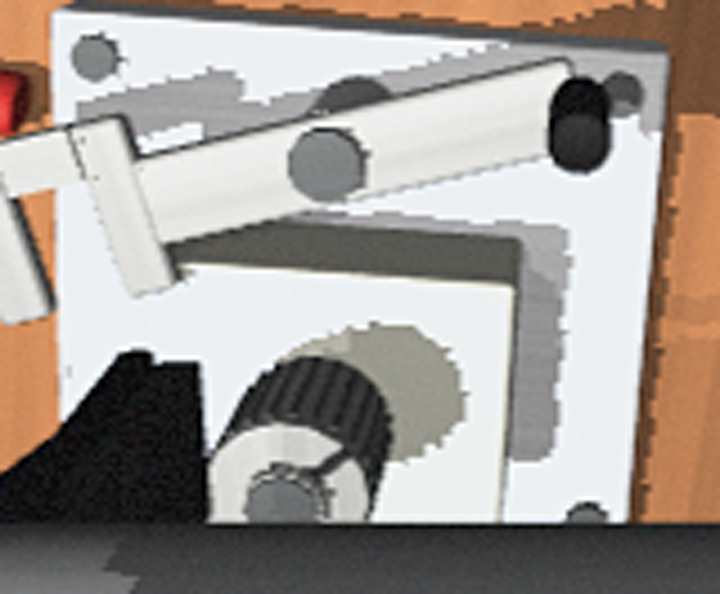

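Request:
step_arm(
  targets="0 -0.1 3.5 0;0 0 3.5 0;0 0 3.5 0;0 0 3 0;0 0 2.5 0;0 0 1.5 0;0 0 0 0",
  claw=5,
)

```text
time_s: 3.6
tcp_pos: [0.5638, 0.0137, 0.0736]
ee_rot: [[0.121, -0.993, -0.008], [-0.993, -0.121, -0.002], [0.001, 0.008, -1.0]]
wrist_force: [-0.2, -0.4, 0.1]
gripper_width: 0.601
gripper_force: 0.0
```

Request:
step_arm(
  targets="0 0 0 0;0 0 0 0;0 0 0 0;0 0 0 0;0 0 0 0;0 0 0 0;0 0 0 0;0 0 0 0",
  claw=0,
)

```text
time_s: 4.27
tcp_pos: [0.5673, 0.0146, 0.0782]
ee_rot: [[0.125, -0.992, 0.002], [-0.992, -0.125, 0.0], [-0.0, -0.002, -1.0]]
wrist_force: [1.1, 0.4, 1.5]
gripper_width: 0.152
gripper_force: 30.0
```

Run:
```python
from h import *
s=sense();print(s['time_s'],s['tcp_pos'],s['wrist_force'],s['gripper_width'],s['gripper_force'],s['joints'])
R=np.array(s['ee_rot']);P=np.array([.6225,.036]);h=np.array(s['tcp_pos'])[:2]-P
print(np.linalg.norm(h),np.degrees(np.arctan2(h[1],h[0])))
a=np.radians(np.linspace(-158.8,-86,13));p=.06*np.c_[np.cos(a),np.sin(a),0*a]
print(np.round(np.diff(p,axis=0)@R*100,2).tolist())
```

```text
4.2667 [0.5673309  0.01456298 0.07817565] [1.12309018 0.44032862 1.52279196] 0.1518567359772014 30.00038953498006 [ 1.78314751e+01  2.47668520e+01 -1.84694347e+01  1.63800785e-02
 -4.66594987e+01 -1.06653897e+01]
0.059187628230362326 -158.76540006986733
[[0.61, -0.19, 0.0], [0.58, -0.25, 0.0], [0.55, -0.31, 0.0], [0.52, -0.37, 0.0], [0.48, -0.42, 0.0], [0.43, -0.47, 0.0], [0.38, -0.51, 0.0], [0.32, -0.55, 0.0], [0.26, -0.58, 0.0], [0.2, -0.6, 0.0], [0.14, -0.62, 0.0], [0.07, -0.63, 0.0]]
```

Request:
step_arm(
  targets="0.3 -0.1 0 0;0.31 -0.09 0 0;0.58 -0.25 0 0;0.55 -0.31 0 0;0.52 -0.37 0 0;0.48 -0.42 0 0;0.43 -0.47 0 0",
)

```text
time_s: 4.85
tcp_pos: [0.5882, -0.0156, 0.078]
ee_rot: [[0.126, -0.992, -0.006], [-0.992, -0.126, -0.002], [0.001, 0.006, -1.0]]
wrist_force: [-7.3, -0.7, 9.5]
gripper_width: 0.153
gripper_force: 30.0
```

Request:
step_arm(
  targets="0.38 -0.51 0 0;0.32 -0.55 0 0;0.26 -0.58 0 0;0.2 -0.6 0 0;0.1 -0.31 0 0;0 0 0 0",
)

```text
time_s: 5.35
tcp_pos: [0.6136, -0.0291, 0.078]
ee_rot: [[0.125, -0.992, -0.011], [-0.992, -0.125, -0.007], [0.006, 0.012, -1.0]]
wrist_force: [-6.1, -12.8, 8.6]
gripper_width: 0.151
gripper_force: 29.9
```

Run:
```python
from h import *
s=sense();print(s['tcp_pos'],s['wrist_force'],s['moment'])
c=cap('wrist');a=c['im'];b=cap('scene')['im'][190:290,235:345]
o=np.hstack([cv2.resize(a[130:330,130:330],(420,420),interpolation=cv2.INTER_CUBIC),cv2.resize(b,(380,420),interpolation=cv2.INTER_CUBIC)[:, :]])
cv2.imwrite('pics/d.png',o)
```

```text
[ 0.6135854  -0.02912895  0.07797331] [ -6.13109614 -12.75738309   8.60510612] [-3.65270601  2.08838148  0.33882082]
```

View pics/d.png

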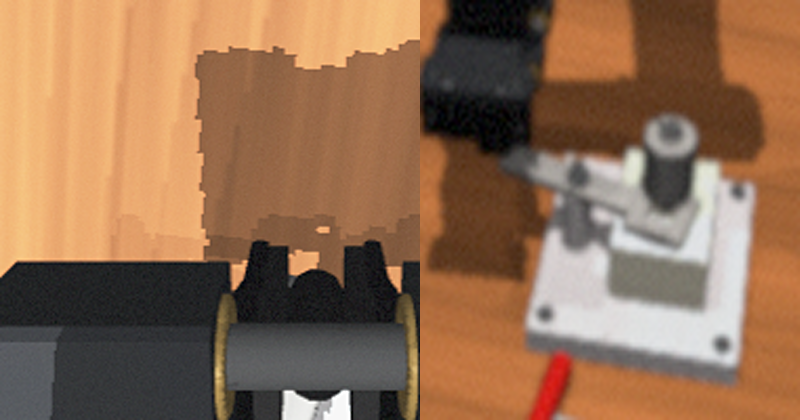

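Run:
```python
from h import *
s=sense();print(s['tcp_pos'],s['joints'])
c=cap('wrist');print(c['e'],c['f'])
for h in(0,.005,-.005):
  t=s['tcp_pos'];print(h,proj(c,(t[0],t[1]+h-.007,.11)),proj(c,(t[0],t[1]+h+.007,.11)))
cr=c['im'][230:335,220:345];print((cr.max(2)<60)[::5,::5].astype(int))
cv2.imwrite('pics/e.png',cv2.resize(np.clip(cr.astype(float)*3,0,255).astype(np.uint8),None,fx=5,fy=5))
```

```text
[ 0.61357334 -0.02915605  0.07798359] [ 12.49395567  28.88102504 -11.19288579   0.34047634 -50.57826816
  -5.53944625]
[ 0.62417956 -0.10214267  0.24064551] 343.4735475472456
0 [np.float64(282.4941104455691), np.float64(280.4323917445502)] [np.float64(278.37599958611685), np.float64(309.84690473980834)]
0.005 [np.float64(280.9991982235821), np.float64(291.1101312423781)] [np.float64(276.95497598312454), np.float64(319.99687851743164)]
-0.005 [np.float64(284.016813389549), np.float64(269.5561508995986)] [np.float64(279.8227702074358), np.float64(299.51302721821)]
[[0 0 0 0 0 0 0 0 0 0 0 0 0 0 0 0 0 0 0 0 0 0 0 0 0]
 [0 0 0 0 0 0 0 0 0 0 0 0 0 0 0 0 0 0 0 0 0 0 0 0 0]
 [0 0 0 0 0 0 0 0 0 0 0 0 0 0 0 0 0 0 0 0 0 0 0 0 0]
 [0 0 0 0 0 0 1 1 0 0 0 0 0 0 0 0 0 1 1 0 0 0 0 0 0]
 [0 0 0 0 0 0 1 1 1 1 0 0 0 0 0 1 1 1 1 0 0 0 0 0 0]
 [1 1 1 1 0 0 1 1 1 1 0 0 0 0 0 1 1 1 1 0 0 1 1 1 1]
 [1 1 1 1 0 0 1 1 1 1 0 1 1 1 0 1 1 1 1 0 0 1 1 1 1]
 [1 1 1 1 0 1 1 1 1 1 1 1 1 1 1 1 1 1 1 1 0 1 1 1 1]
 [1 1 1 1 1 1 1 1 1 1 1 1 1 1 1 1 1 1 1 1 1 1 1 1 1]
 [1 1 1 0 0 1 1 1 1 1 1 1 1 1 1 1 1 1 1 1 0 0 1 1 1]
 [1 1 1 0 0 1 1 1 1 1 1 1 1 1 1 1 1 1 1 1 0 0 1 1 1]
 [1 1 1 0 1 1 1 1 1 1 1 1 1 1 1 1 1 1 1 1 1 0 1 1 1]
 [1 1 1 0 0 0 0 0 0 0 0 0 0 0 0 0 0 0 0 0 0 0 1 1 1]
 [0 1 1 0 0 0 0 0 0 0 0 0 0 0 0 0 0 0 0 0 0 0 1 0 1]
 [1 1 1 0 0 0 0 0 0 0 0 0 0 0 0 0 0 0 0 0 0 0 1 1 1]
 [0 1 1 0 0 0 0 0 0 0 0 0 0 0 0 0 0 0 0 0 0 0 1 1 0]
 [1 0 1 0 0 0 0 0 0 0 0 0 0 0 0 0 0 0 0 0 0 0 1 0 1]
 [1 1 1 0 0 0 0 0 0 0 0 0 0 0 0 0 0 0 0 0 0 0 1 0 1]
 [1 1 1 0 0 1 1 1 1 0 0 0 0 0 0 0 1 1 1 1 0 0 1 0 0]
 [1 1 1 0 0 1 1 0 1 0 0 0 0 0 0 0 1 1 1 1 1 0 1 1 0]
 [1 0 1 0 1 1 1 1 1 0 0 0 0 0 0 0 1 1 1 1 1 0 1 1 0]]
```

View pics/e.png

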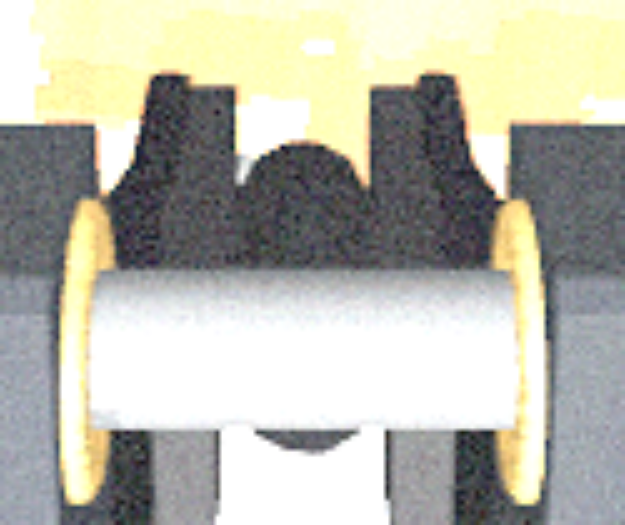

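Request:
step_arm(
  targets="0.4 0 0 0;0.2 -0.3 0 0;0.1 -0.3 0 0;0.05 -0.25 0 0;0 -0.25 0 0;0 0 0 0",
)

```text
time_s: 6.0
tcp_pos: [0.6276, -0.0317, 0.078]
ee_rot: [[0.125, -0.992, -0.005], [-0.992, -0.125, -0.003], [0.002, 0.005, -1.0]]
wrist_force: [-3.6, -2.4, 6.1]
gripper_width: 0.15
gripper_force: 30.0
```

Request:
step_arm(
  targets="0 -0.3 0 0;0 0 0 0;0 0 0 0",
)

```text
time_s: 6.25
tcp_pos: [0.628, -0.0318, 0.0779]
ee_rot: [[0.125, -0.992, -0.01], [-0.992, -0.125, -0.003], [0.002, 0.011, -1.0]]
wrist_force: [-9.3, -1.7, 10.4]
gripper_width: 0.154
gripper_force: 30.0
```

Request:
step_arm(
  targets="0 0.3 0 0;0 0 0 0",
)

```text
time_s: 6.42
tcp_pos: [0.6277, -0.0318, 0.078]
ee_rot: [[0.125, -0.992, -0.003], [-0.992, -0.125, -0.002], [0.002, 0.004, -1.0]]
wrist_force: [-2.6, -4.2, 5.8]
gripper_width: 0.148
gripper_force: 30.0
```

Request:
step_arm(
  targets="0 0 0 0;0 0 0 0;0 0 0 0;0 0 -2 0;0 0 -3.5 0;0 0 -4 0;0 0 -4 0;0 0 -4 0;-3 0 0 0;-3 0 0 0;0 0 0 0",
  claw=8.7,
)

```text
time_s: 7.33
tcp_pos: [0.6219, 0.0337, 0.2531]
ee_rot: [[0.128, -0.992, 0.002], [-0.992, -0.128, 0.002], [-0.002, -0.002, -1.0]]
wrist_force: [-0.2, -1.3, -0.1]
gripper_width: 0.898
gripper_force: 0.0
```

Run:
```python
from h import *
c=cap('wrist');s=sense();print(s['time_s'],s['tcp_pos'],s['joints'],s['wrist_force'])
for p in[(.618,.0995,.12),(.6225,.036,.074),(.6267,-.025,.11)]:print(proj(c,p))
cv2.imwrite('pics/f.png',cv2.resize(c['im'][90:310,160:400],(800,600),interpolation=cv2.INTER_CUBIC))
t=cap('top');cv2.imwrite('pics/t2.png',t['im'])
```

```text
7.3833 [0.62176522 0.03198104 0.25245479] [ 1.77927738e+01  2.07647487e+01  2.84853051e+00 -5.01578867e-02
 -7.20427004e+01 -1.04294104e+01] [ 0.60047522 -0.10054563 -0.73375042]
[np.float64(275.4478580019286), np.float64(267.88736661363777)]
[np.float64(279.5440337783869), np.float64(190.94303155120852)]
[np.float64(283.5126463063552), np.float64(131.3591257010853)]
```

View pics/f.png

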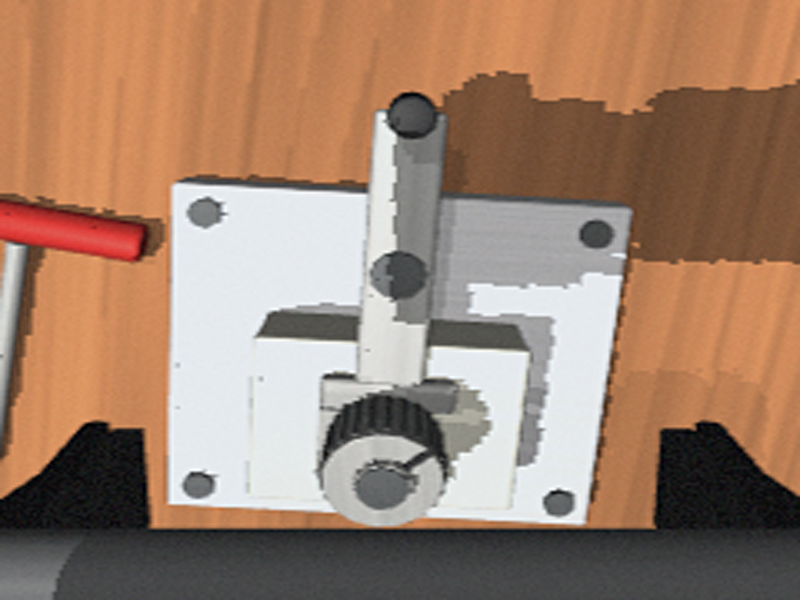

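Request:
step_arm(
  targets="-3.4 -0.23 0 0;-3.38 -0.23 0 0;0 0 0 -7;0 0 0 -7;0 0 0 -7;0 0 0 -7;0 0 0 -7;0 0 0 -7;0 0 0 -7;0 0 0 0",
)

```text
time_s: 8.27
tcp_pos: [0.6181, 0.0965, 0.2517]
ee_rot: [[0.831, -0.556, -0.001], [-0.556, -0.831, -0.0], [-0.001, 0.001, -1.0]]
wrist_force: [0.3, -0.0, 0.1]
gripper_width: 1.0
gripper_force: 0.0
```

Request:
step_arm(
  targets="0 0 0 0",
)

```text
time_s: 8.35
tcp_pos: [0.618, 0.0967, 0.2519]
ee_rot: [[0.828, -0.56, -0.001], [-0.56, -0.828, -0.0], [-0.001, 0.001, -1.0]]
wrist_force: [-0.1, 0.2, 0.1]
gripper_width: 0.999
gripper_force: 0.0
```

Run:
```python
from h import *
s=sense();print(s['time_s'],s['tcp_pos'],s['joints'],s['moment'],np.round(s['ee_rot'],3).tolist())
R=np.array(s['ee_rot']);print((np.array([.6177,.0998,.0825])-s['tcp_pos'])@R*100)
```

```text
8.35 [0.618041   0.09670092 0.25187663] [ 2.36915154e+01  2.11245449e+01  3.28889991e+00 -2.90063136e-03
 -7.22211801e+01  3.22401664e+01] [-0.03643534  0.18855503  0.00096929] [[0.828, -0.56, -0.001], [-0.56, -0.828, -0.0], [-0.001, 0.001, -1.0]]
[-0.19220338 -0.25138634 16.93757653]
```

Request:
step_arm(
  targets="-0.2 -0.25 3 0;0 0 3.4 0;0 0 3.4 0;0 0 3 0;0 0 2 0;0 0 1.4 0;0 0 0.7 0;0 0 0 0",
)

```text
time_s: 9.02
tcp_pos: [0.6167, 0.0999, 0.0815]
ee_rot: [[0.829, -0.559, -0.004], [-0.559, -0.829, -0.001], [-0.002, 0.003, -1.0]]
wrist_force: [-0.3, -0.2, 0.0]
gripper_width: 0.999
gripper_force: 0.0
```

Request:
step_arm(
  targets="0 0 0 0;0 0 0 0;0 0 0 0;0 0 0 0;0 0 0 0;0 0 0 0;0 0 0 0;0 0 0 0",
  claw=2.5,
)

```text
time_s: 9.68
tcp_pos: [0.6176, 0.1006, 0.0837]
ee_rot: [[0.831, -0.557, 0.0], [-0.557, -0.831, 0.0], [0.0, -0.0, -1.0]]
wrist_force: [0.2, -0.1, 0.3]
gripper_width: 0.476
gripper_force: 0.0
```

Run:
```python
from h import *
s=sense();print(s['time_s'],s['tcp_pos'],s['joints'],s['moment'],s['wrist_force'],s['gripper_width'],np.round(s['ee_rot'],3).tolist())
```

```text
9.6833 [0.61764525 0.10064017 0.0836954 ] [ 2.40497130e+01  2.92050776e+01 -9.46132477e+00  1.10611122e-03
 -5.13214552e+01  3.21169271e+01] [-0.09092151  0.13831431 -0.04223129] [ 0.23695315 -0.10958969  0.28981237] 0.47640249485514335 [[0.831, -0.557, 0.0], [-0.557, -0.831, 0.0], [0.0, -0.0, -1.0]]
```

Request:
step_arm(
  targets="0 0 0 0;0 0 0 0;0 0 0 0;0 0 0 0",
)

```text
time_s: 10.02
tcp_pos: [0.6181, 0.1012, 0.0837]
ee_rot: [[0.831, -0.556, 0.001], [-0.556, -0.831, 0.001], [0.001, -0.001, -1.0]]
wrist_force: [1.6, 2.7, 0.1]
gripper_width: 0.407
gripper_force: 30.0
```

Request:
step_arm(
  targets="0 0 0 1;0 0 0.01 4;0 0 0.01 4;0 0 0.01 4;0 0 0.01 4;0 0 0.01 4;0 0 0.01 4;0 0 0.01 4;0 0 0 1;0 0 0 0",
)

```text
time_s: 10.85
tcp_pos: [0.6186, 0.1016, 0.0829]
ee_rot: [[0.441, -0.898, 0.002], [-0.898, -0.441, 0.002], [-0.0, -0.003, -1.0]]
wrist_force: [2.1, 3.9, -1.5]
gripper_width: 0.406
gripper_force: 30.0
```

```bash
cat > st.py <<'E'
from h import *
s=sense();R=s['ee_rot'];print(s['time_s'],np.round(s['tcp_pos'],4),np.round(s['joints'],2),'M',np.round(s['moment'],2),'F',np.round(s['wrist_force'],1),round(s['gripper_width']*87,1),s['gripper_force'],'yawY',np.degrees(np.arctan2(R[1][1],R[0][1])))
E
python3 st.py
```

```text
10.85 [0.6186 0.1016 0.0829] [ 2.408e+01  2.928e+01 -9.440e+00 -3.000e-02 -5.111e+01  2.080e+00] M [ 1.39 -0.5  -0.02] F [ 2.1  3.9 -1.5] 35.4 29.992392444983125 yawY -153.8522408458018
```

Request:
step_arm(
  targets="-0.06 -0.14 0 0;0 0 0.01 4;0 0 0.01 6;0 0 0.02 6;0 0 0.02 6;0 0 0.02 6;0 0 0.02 6;0 0 0.02 6;0 0 0.02 6;0 0 0.02 6;0 0 0.02 4;0 0 0 0",
)

```text
time_s: 11.85
tcp_pos: [0.6198, 0.1018, 0.0813]
ee_rot: [[-0.498, -0.867, 0.003], [-0.867, 0.498, 0.0], [-0.002, -0.002, -1.0]]
wrist_force: [3.4, 0.9, -1.4]
gripper_width: 0.409
gripper_force: 30.0
```

```bash
python3 st.py
```

```text
11.85 [0.6198 0.1018 0.0813] [ 2.408e+01  2.949e+01 -9.360e+00  5.000e-02 -5.101e+01 -5.401e+01] M [ 0.53 -1.15  0.  ] F [ 3.4  0.9 -1.4] 35.6 29.99296969268471 yawY 150.10784270971905
```

Request:
step_arm(
  targets="0 0 0.01 4;0 0 0.02 6;0 0 0.02 6;0 0 0.02 6;0 0 0.01 3;0 0 0 0;0 0 0 0",
)

```text
time_s: 12.43
tcp_pos: [0.6202, 0.1014, 0.0807]
ee_rot: [[-0.816, -0.578, 0.003], [-0.578, 0.816, 0.0], [-0.003, -0.002, -1.0]]
wrist_force: [5.7, 0.4, -1.4]
gripper_width: 0.408
gripper_force: 30.0
```

```bash
python3 st.py
```

```text
12.4333 [0.6202 0.1014 0.0807] [ 24.06  29.54  -9.4    0.1  -50.88 -78.83] M [ 0.14 -1.51 -0.04] F [ 5.7  0.4 -1.4] 35.5 29.99189884867519 yawY 125.28442370208276
```

Request:
step_arm(
  targets="0 0 0.01 3;0 0 0.01 3;0 0 0 0;0 0 0 0",
)

```text
time_s: 12.77
tcp_pos: [0.6203, 0.1013, 0.0805]
ee_rot: [[-0.872, -0.489, 0.004], [-0.489, 0.872, -0.0], [-0.003, -0.002, -1.0]]
wrist_force: [5.2, 0.3, -2.6]
gripper_width: 0.404
gripper_force: 30.0
```

```bash
python3 st.py
```

```text
12.7667 [0.6203 0.1013 0.0805] [ 24.05  29.56  -9.41   0.11 -50.85 -84.83] M [ 0.05 -1.59 -0.1 ] F [ 5.2  0.3 -2.6] 35.1 29.991910974495113 yawY 119.28218880626854
```

Request:
step_arm(
  targets="0 0 0.01 3;0 0 0.01 3;0 0 0 0;0 0 0 0",
)

```text
time_s: 13.1
tcp_pos: [0.6204, 0.1012, 0.0803]
ee_rot: [[-0.919, -0.395, 0.004], [-0.395, 0.919, -0.0], [-0.003, -0.002, -1.0]]
wrist_force: [6.2, -0.9, -2.0]
gripper_width: 0.404
gripper_force: 30.0
```

```bash
python3 st.py
```

```text
13.1 [0.6204 0.1012 0.0803] [ 24.04  29.57  -9.42   0.12 -50.83 -90.83] M [-0.13 -1.63 -0.07] F [ 6.2 -0.9 -2. ] 35.1 29.99191756825894 yawY 113.28448869956691
```

Request:
step_arm(
  targets="0 0 0.01 3;0 0 0.01 3;0 0 0 0;0 0 0 0",
)

```text
time_s: 13.43
tcp_pos: [0.6204, 0.1011, 0.0802]
ee_rot: [[-0.955, -0.297, 0.004], [-0.297, 0.955, -0.0], [-0.003, -0.001, -1.0]]
wrist_force: [5.3, -2.0, -2.6]
gripper_width: 0.405
gripper_force: 30.0
```

```bash
python3 st.py
```

```text
13.4333 [0.6204 0.1011 0.0802] [ 24.03  29.58  -9.43   0.13 -50.8  -96.83] M [-0.26 -1.71 -0.07] F [ 5.3 -2.  -2.6] 35.3 29.99199132900685 yawY 107.27949533725358
```

Request:
step_arm(
  targets="0 0 0.01 3;0 0 0.01 3;0 0 0 0;0 0 0 0",
)

```text
time_s: 13.77
tcp_pos: [0.6205, 0.101, 0.08]
ee_rot: [[-0.98, -0.197, 0.004], [-0.197, 0.98, -0.001], [-0.003, -0.001, -1.0]]
wrist_force: [5.5, -1.0, -2.0]
gripper_width: 0.402
gripper_force: 30.0
```

```bash
python3 st.py
```

```text
13.7667 [0.6205 0.101  0.08  ] [  24.03   29.59   -9.45    0.16  -50.79 -102.77] M [-0.34 -1.63  0.33] F [ 5.5 -1.  -2. ] 35.0 29.992036717012525 yawY 101.37196825441126
```

Request:
step_arm(
  targets="0 0 0.01 3;0 0 0.01 3;0 0 0 0;0 0 0 0",
)

```text
time_s: 14.1
tcp_pos: [0.619, 0.1007, 0.08]
ee_rot: [[-0.996, -0.094, 0.0], [-0.094, 0.996, -0.002], [-0.0, -0.002, -1.0]]
wrist_force: [2.2, -3.8, 1.9]
gripper_width: 0.405
gripper_force: 30.0
```

```bash
python3 st.py
```

```text
14.1 [0.619  0.1007 0.08  ] [  24.05   29.56   -9.52    0.14  -50.94 -108.74] M [-1.08 -0.75  0.55] F [ 2.2 -3.8  1.9] 35.3 29.997000158764422 yawY 95.3936510265331
```

Request:
step_arm(
  targets="0 0 0 -3;0 0 -0.01 -5;0 0 -0.02 -6;0 0 -0.02 -6;0 0 -0.02 -6;0 0 -0.02 -6;0 0 -0.01 -6;0 0 -0.02 -6;0 0 -0.02 -4;0 0 0 0",
)

```text
time_s: 14.93
tcp_pos: [0.6191, 0.1005, 0.0813]
ee_rot: [[-0.597, -0.802, 0.001], [-0.802, 0.597, -0.001], [0.0, -0.001, -1.0]]
wrist_force: [3.3, -4.7, 3.1]
gripper_width: 0.404
gripper_force: 30.0
```

```bash
python3 st.py
```

```text
14.9333 [0.6191 0.1005 0.0813] [ 24.02  29.47  -9.44   0.1  -51.08 -60.76] M [-1.3  -0.94  0.01] F [ 3.3 -4.7  3.1] 35.2 29.995859758928418 yawY 143.32738883576877
```

Request:
step_arm(
  targets="0 0 -0.01 -4;0 0 -0.02 -6;0 0 -0.02 -6;0 0 -0.02 -6;0 0 -0.02 -6;0 0 -0.02 -6;0 0 -0.02 -5;0 0 0 -3;0 0 0 0;0 0 0 0",
)

```text
time_s: 15.77
tcp_pos: [0.6192, 0.1006, 0.0825]
ee_rot: [[0.09, -0.996, 0.001], [-0.996, -0.09, -0.001], [0.001, -0.001, -1.0]]
wrist_force: [3.3, -4.9, 2.1]
gripper_width: 0.407
gripper_force: 30.0
```

```bash
python3 st.py
python3 - <<'E'
from h import *
c=cap('wrist');a=c['im'][200:400,180:380];b=cap('scene')['im'][190:290,235:345]
cv2.imwrite('pics/g.png',np.hstack([cv2.resize(a,(400,500),interpolation=cv2.INTER_CUBIC),cv2.resize(b,(400,500),interpolation=cv2.INTER_CUBIC)]))
E
```

```text
15.7667 [0.6192 0.1006 0.0825] [ 24.02  29.4   -9.37   0.11 -51.21 -18.92] M [-1.35 -1.06  0.06] F [ 3.3 -4.9  2.1] 35.4 29.99699997715652 yawY -174.8291361551541
```

View pics/g.png

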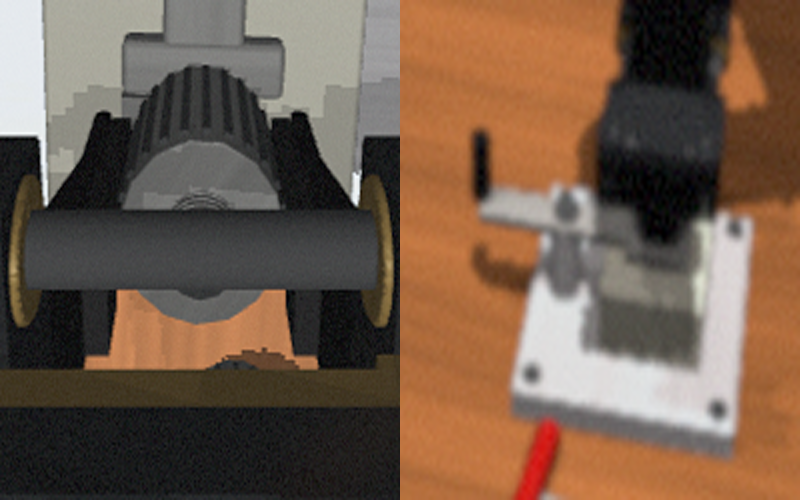

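```bash
python3 -c "
from station import r
print(r.finish_job())"
```

```text
the job is handed in; nothing more can be done
None
```

The washer is swung home against its stop. The nut was screwed down until it bottomed out and then backed off 89.8° by the wrist reading, and I handed the job in at about 16 s with the gripper still holding it.

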